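# Set the panel gauge's stop and square a painted board against it

### The job

Set up the panel gauge: crank the handwheel until the stop's black pointer lines up with the red marker on the scale. Then slide the painted board along the bed with a light push until its edge lies flush against the stop, leave the stop on the mark and let go; do not disturb the paint bottle, mug or jar.

Things in the scene. Friction and masses are not known exactly. Their poses are not given: they have to be found in the camera images.
- gauge: Panel gauge: a grey steel bed, 230 mm (x) by 460 mm (y), top 20 mm above the table; origin under its middle. x points to the scale edge, y from the handwheel to the board. Turning the wheel clockwise seen from above moves the stop along +y, 10 mm a turn; anticlockwise moves it back. The screw is self-locking. Nothing on the gauge stands higher than the wheel and its knob.
- hub (a point): Centre of the flat steel handwheel, 128 mm across, level with its flat top face (86 mm above the table); axes as the gauge. A black upright crank knob, 22 mm thick, spinning freely on its pin, stands 55 mm from the axis, its top 45 mm above this point; its angle varies, unreported: look or feel for it. It takes 4 N at the knob to turn, and stays where left.
- pointer (a point): Tip of the black pointer on the aluminium stop, which slides along the bed's y with the pointer over the white scale at the bed's +x edge; the stop's travel is 70 mm and it starts 0 to 10 mm from its -y end. Tip 24 mm above the table; axes as the gauge's.
- mark (a point): Middle of the red marker's line at the scale, 4 mm wide along y, at the height of the pointer and just beside its path; axes as the gauge's. It starts 10 to 34 mm further along +y than the pointer. The pointer is on the mark when the two have the same place along the gauge's y.
- stop_face (a point): Middle of the stop's flat face that looks to +y, towards the board, 7.5 mm above the bed; axes as the gauge's. The face is 150 mm wide along x and rises 37 mm above the bed; it moves with the pointer and is always 15 mm further along y than the pointer.
- board_centre (a point): Centre of the loose painted plywood board, 110 mm (its x) by 140 mm (its y) by 15 mm thick, 0.13 to 0.25 kg, lying on the bed beyond the stop, a little askew (up to 0.16 rad). Board, bed and stop are smooth (friction about 0.2), so a push at the middle of its far edge squares it against the stop. Its y points away from the stop.
- board_edge (a point): Middle of the board's edge face that is to meet the stop (70 mm from the board's centre towards its -y), half-way up the thickness; axes as the board's.
- paint_bottle: Orange paint bottle with black cap, 52 mm across, 130 mm tall, standing on the table beyond the scale; origin under its middle. Leave it alone.
- water_mug: Blue mug, 76 mm across, 85 mm tall; origin under its middle. Leave it alone.
- paint_jar: Yellow jar with white lid, 60 mm across, 70 mm tall; origin under its middle. Leave it alone.
Not all that is in view belongs to the job. There is more than one size of the part that bears board_centre; the job needs the largest.

How it is judged:
By the outcome, as a careful person would: the job done as asked, in the order asked, and still so for the second after the job is handed in, with the robot touching nothing.
It also fails if it takes over 70 s, if anything falls off the work surface, if the arm or the gripper's body presses on something with over 40 N, if the wrist force passes 120 N, or if a joint passes its speed limit or range.

### The arm

A 6-joint arm with a two-finger parallel gripper is mounted at the origin on the work surface. World frame = base frame: x ahead of the robot, y to its left, z up, the work surface at z = 0. Lengths are in m, angles in rad, forces in N, time in s.
With the tool pointing down it reaches from about 0.35 to 0.875 m from the base axis. Payload 4.2 kg.
Tool frame: the origin (TCP) lies at the centre of the arm's flange, where the gripper is bolted on; the fingertips stand 182 mm ahead of it and the grasp point (between the pads) lies 164 mm ahead of it (tips_ahead is the distance from the TCP to the fingertips, in m); z points along the fingers, y is the line along which they close (so a half turn about z gives the same grasp; the last joint's range is limited). The gripper opens to 87 mm and grips with 3 to 60 N. Pads are 19 mm wide; open, the fingers measure 117 mm over their backs; the gripper's body (75 mm by 190 mm) begins 51 mm behind the grasp point.
Start: joints at [-0.964, 0.385, 0.008, 0, -1.194, -0.259], TCP at [0.213, -0.588, 0.405] pointing down, gripper open.
Joint ranges: [-3.14, 3.14], [-1.21, 2.06], [-1.07, 1.41], [-3.16, 2.05], [-2.99, -0.16], [-3.1, 3.1]. Speed limits (rad/s): [2.79, 2.79, 3.14, 3.14, 3.14, 3.14].

### API

Orientations are given as a unit quaternion [w, x, y, z].
In Python, from cell import observe, snapshot, hand_in, silhouettes, pinpoint, tips_ahead gives the robot as it stands.
- The arm moves only by the tool play_rows, never from a script. Its argument "deltas" is one flat list of numbers, 7 for each row, row after row: the opening, from 0 (shut) to 1 (fully open), then the shift along the tool's x, y, z in m, then the turn, a rotation vector about the tool's x, y, z in rad. A call has 1 to 10 rows; each row shifts and turns the commanded pose from where the row before left it, along the tool's axes as they then stand; what a row does not reach is not made up. A row lasts 1/8 s, in which the tool goes at most 62.5 mm and 10.7 degrees, less where a joint would pass 70% of its speed; a pose out of reach is approached as far as the arm can. A call is refused whole if a number of a shift passes 0.0625 or a number of a turn 0.188, either way. A call with a gripper value outside its range is refused whole. The fingers move at their own pace and stop on an object; "newtons" is the grip in N (left out, the last holds). Time passes only in rows, so rows that do not move let the fingers close. It gives the time, the measured TCP pose, the force, the opening and the grip force at its end, in the units of the state.
- observe(): the state, without advancing time (a new reading comes with each control period).
- snapshot(name): name is "scene" or "top"; returns a dict with "frame" (420x560x3 uint8, blue, green, red), "K" (3x3 intrinsics, pixels), "dist_coeffs" ([k1, k2, p1, p2, k3] as OpenCV has them; the pictures are not rectified), "world_from_camera" (4x4, takes a point from camera to world coordinates). Camera axes: x right, y down, z forward; pixel columns grow to the right and rows downward; lengths in m; the calibration is good to about 2 mm. A picture is of the moment at which its call begins. There is no depth.
- hand_in(): hands the job in; it is judged then, once.
Trained networks look in a picture, given as the dict that the camera call returned (one of the last four; its "shot" number tells which), for a name from the list of things; names that differ only in an ending like _2 or _b are one class to them, and where a whole thing is asked for, a point or a joint stands for the part that bears it (a point fixed in the world has none). Each returns a list of dicts, best first, with "confidence" (0 to 1); they miss things now and then, are a little off and sometimes report something else, mostly with a low value. They report only what shows in the picture. A call takes as long as a camera call. They do not tell look-alikes from the thing itself.
- silhouettes(picture, name): "mask" (420x560 bool, what is visible of it).
- pinpoint(picture, name): "location" ([x, y, z] in m, in the coordinates of the camera as it stood for that picture, good to about 4 mm: a listed point, or the origin of a listed thing).
The state is a dict: "clock": time; "joint_pos": joint angles; "joint_velocities": joint speeds; "joint_torque": joint torques, N m; "tool_pos": TCP position; "ee_rot": TCP orientation; "ft_force": force on the tool from outside, world axes, zero at the start; "moment": the same for the moment, N m; "grip_width": opening from 0.0 (shut) to 1.0 (fully open); "finger_force": force on a finger pad.
Only numpy, scipy, OpenCV 4.12 (cv2) and the standard library are available. Lean on these libraries where they do the work, as an engineer would, in place of code of your own. Each camera call takes 0.05 s, during which the arm holds its last target. There are 200 camera calls.

## Working session

There is one attempt and no reset: what is moved stays moved. The work goes in short steps, Python scripts to look and compute and a tool call to move; the robot and the scene stay as the last step left them, time stands still between calls to the robot, and variables do not carry over. Pictures are saved under pics/ and viewed, at most 10 in all, crops included, and the job is handed in when it is done.

Besides the shell and the picture viewer there is one more tool, called after "Call:" by a JSON object that holds its "method" and its "body". play_rows: Moves the arm, as the interface text tells. Its arguments: {"type":"object","properties":{"deltas":{"type":"array"},"newtons":{"type":"number"}},"required":["deltas"]}

```bash
ls; mkdir -p pics; cat > h.py <<'E'
from cell import *
import numpy as np, cv2
def W(p,l): 
    T=np.array(p["world_from_camera"]); return (T@np.r_[l,1])[:3]
def proj(p,P):
    T=np.linalg.inv(np.array(p["world_from_camera"])); 
    r=cv2.Rodrigues(T[:3,:3])[0]
    return cv2.projectPoints(np.float64(P).reshape(-1,3),r,T[:3,3],np.array(p["K"],float),np.array(p["dist_coeffs"],float))[0].reshape(-1,2)
def ray(p,uv,z):
    n=cv2.undistortPoints(np.float64(uv).reshape(-1,1,2),np.array(p["K"],float),np.array(p["dist_coeffs"],float)).reshape(-1,2)
    T=np.array(p["world_from_camera"]); d=np.c_[n,np.ones(len(n))]@T[:3,:3].T; o=T[:3,3]
    return o+d*((z-o[2])/d[:,2])[:,None]
E
python3 - <<'E'
from h import *
s=observe(); print(s)
a=[]
for c in("scene","top"):
    p=snapshot(c); a.append(p["frame"]); print(c,np.round(p["world_from_camera"],3).tolist())
    for n in("gauge","hub","pointer","mark","stop_face","board_centre","board_edge","paint_bottle","water_mug","paint_jar"):
        for r in pinpoint(p,n): 
            w=W(p,r["location"]); print(n,round(r["confidence"],2),np.round(w,4),proj(p,w).round())
    cv2.imwrite(f"pics/{c}0.png",p["frame"])
E
```

```text
pics
{'clock': 0.0, 'joint_pos': array([-9.64406131e-01,  3.85554284e-01,  6.62084947e-03, -5.25834205e-04,
       -1.19396152e+00, -2.58618941e-01]), 'joint_velocities': array([-0.00061267,  0.00084135,  0.0015491 ,  0.00012167,  0.00032862,
        0.00245362]), 'joint_torque': array([ 1.78878883e-03, -3.90669465e+01,  1.87408358e+01,  4.22008842e+00,
        1.10554116e-02, -2.03950285e-04]), 'tool_pos': array([ 0.21297974, -0.58737326,  0.4036546 ]), 'ee_rot': array([-2.17950009e-04, -1.72915035e-01,  9.84936155e-01,  1.05511793e-03]), 'ft_force': array([ 0.26401058,  0.35234244, -0.56481866]), 'moment': array([ 0.05220748,  0.00416125, -0.00609475]), 'finger_force': 0.0, 'grip_width': 1.0005057269724567}
scene [[-0.732, 0.424, -0.533, 0.986], [0.681, 0.429, -0.593, 0.548], [-0.023, -0.798, -0.603, 0.55], [0.0, 0.0, 0.0, 1.0]]
gauge 0.84 [0.5469 0.0277 0.0036] [[274. 225.]]
hub 0.7 [0.5348 0.0553 0.0246] [[287. 220.]]
hub 0.58 [ 0.5514 -0.1516  0.0854] [[219. 163.]]
pointer 0.65 [ 0.6549 -0.0681  0.0213] [[206. 220.]]
pointer 0.49 [0.5477 0.0317 0.0035] [[275. 226.]]
mark 0.6 [ 0
[... 1097 characters left out ...]
5.]]
pointer 0.98 [ 0.6538 -0.0693  0.0244] [[352. 171.]]
mark 0.47 [ 0.6568 -0.0352  0.025 ] [[338. 169.]]
stop_face 0.86 [ 0.5473 -0.0582  0.0275] [[349. 213.]]
board_centre 0.73 [0.3224 0.133  0.0038] [[271. 309.]]
board_centre 0.67 [0.585  0.3981 0.0033] [[164. 201.]]
board_centre 0.61 [0.5312 0.1286 0.0266] [[272. 220.]]
board_edge 0.89 [0.3313 0.0797 0.0104] [[293. 305.]]
board_edge 0.71 [0.6405 0.3999 0.008 ] [[164. 179.]]
board_edge 0.59 [0.534  0.0548 0.033 ] [[303. 218.]]
paint_bottle 0.71 [0.7578 0.0412 0.0009] [[306. 134.]]
water_mug 0.56 [0.7448 0.1762 0.0014] [[253. 139.]]
paint_jar 0.59 [0.7578 0.0414 0.0023] [[306. 134.]]
paint_jar 0.58 [ 0.7683 -0.0967  0.0052] [[359. 129.]]
```

View pics/scene0.png

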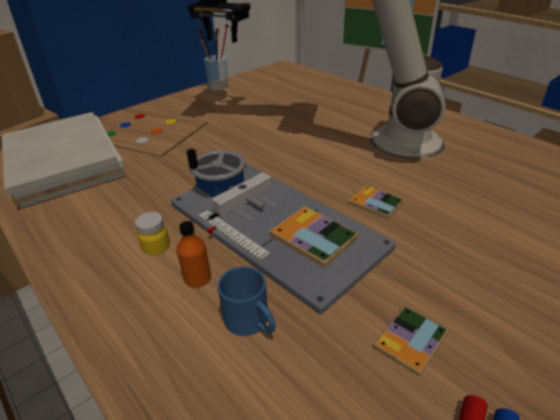

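View pics/top0.png

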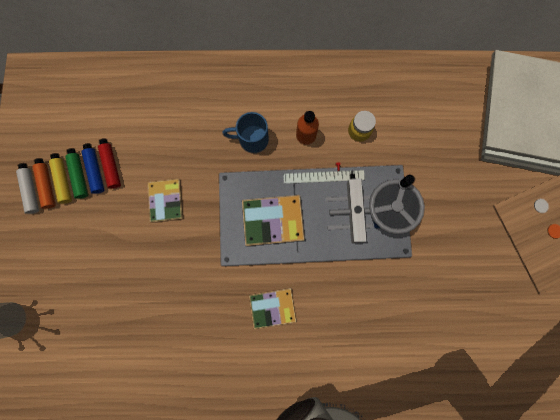

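The real board is the one on the bed, at top (272,220). Look-alikes to reject are the smaller boards at (164,201) and (271,309). Next is a close crop to check that, plus the pointer, mark and knob.

```bash
python3 - <<'E'
from h import *
p=snapshot("top"); q=snapshot("scene")
f=cv2.resize(p["frame"][150:275,210:430],None,fx=3.6,fy=3.6,interpolation=cv2.INTER_CUBIC)
g=cv2.resize(q["frame"][140:260,160:290],None,fx=4,fy=4,interpolation=cv2.INTER_CUBIC)
cv2.imwrite("pics/c1.png",f); cv2.imwrite("pics/c2.png",g)
for c,r in((p,"t"),(q,"s")):
    hsv=cv2.cvtColor(c["frame"],cv2.COLOR_BGR2HSV)
    gm=max(silhouettes(c,"gauge"),key=lambda d:d["confidence"])["mask"]
    for n in ("mark","board_centre"):
        for d in silhouettes(c,n)[:3]:
            v,u=np.nonzero(d["mask"]); print(r,n,d["confidence"],len(u),u.mean(),v.mean(), cv2.minAreaRect(np.c_[u,v].astype(np.float32)))
    b,gg,rr=[c["frame"][...,i].astype(int) for i in range(3)]
    m=((rr>90)&(gg<60)&(bb<60) if False else ((rr>1.8*gg)&(rr>1.8*b)&(rr>60))).astype(np.uint8)
    k,l,st,ce=cv2.connectedComponentsWithStats(m)
    for i in range(1,k):
        if st[i,4]>3: print(r,"red",st[i],ce[i].round(2))
# knob: blacks in wheel neighbourhood
H=np.array([.553,-.155,.131])
for c,z in((p,.131),(q,.131)):
    ang=np.arange(0,360,5)*np.pi/180
    P=np.c_[H[0]+.055*np.cos(ang),H[1]+.055*np.sin(ang),np.full(72,z)]
    uv=proj(c,P); gr=cv2.GaussianBlur(cv2.cvtColor(c["frame"],6),(3,3),0)
    val=[gr[int(round(v)),int(round(u))] for u,v in uv]
    print([(int(np.degrees(ang[i])),int(val[i])) for i in np.argsort(val)[:10]])
E
```

```text
t board_centre 0.98 2712 272.1810471976401 220.41519174041298 ((272.35174560546875, 220.220703125), (47.00374221801758, 58.796199798583984), 85.2363510131836)
t board_centre 0.83 1481 271.7677245104659 308.02903443619175 ((271.66217041015625, 307.97296142578125), (34.68818283081055, 43.072532653808594), 80.53767395019531)
t board_centre 0.75 1273 164.3794186959937 200.88059701492537 ((164.4344482421875, 200.7786865234375), (40.741085052490234, 32.41179656982422), 84.80557250976562)
t red [297 115  22  28 315] [305.64 127.79]
t red [ 98 143  21  45 538] [107.5 164.5]
t red [ 32 163  22  45 563] [ 42.22 184.41]
t red [335 162   6   9  30] [337.77 165.37]
t red [548 224  12  15 147] [553.96 230.69]
s mark 0.38 58 210.43103448275863 229.4655172413793 ((210.75001525878906, 228.75001525878906), (6.363961219787598, 9.899494171142578), 45.0)
s board_centre 0.84 2954 410.57481381178064 340.008124576845 ((409.8016052246094, 338.781982421875), (57.0892333984375, 56.44141387939453), 31.75948143005371)
s board_centre 0.75 2943 314.08290859667005 236.11926605504587 ((312.70001220703125, 236.10003662109375), (81.840087890625, 46.0629997253418), 26.56505012512207)
s board_centre 0.65 1106 376.20524412296567 201.48462929475588 ((375.88934326171875, 201.28280639648438), (51.015907287597656, 25.305511474609375), 21.370620727539062)
s red [134 113  11   6  47] [138.94 115.66]
s red [152 128  10   5  43] [156.56 130.12]
s red [206 226  10   8  45] [210.51 229.33]
s red [ 177  234   33   54 1302] [193.36 260.77]
s red [461 395  27  25 553] [474.31 408.01]
[(335, 9), (340, 11), (349, 11), (345, 12), (330, 35), (160, 48), (150, 48), (80, 49), (155, 50), (135, 50)]
[(355, 9), (349, 9), (345, 11), (0, 16), (340, 20), (335, 39), (45, 48), (50, 48), (40, 49), (55, 50)]
```

View pics/c1.png

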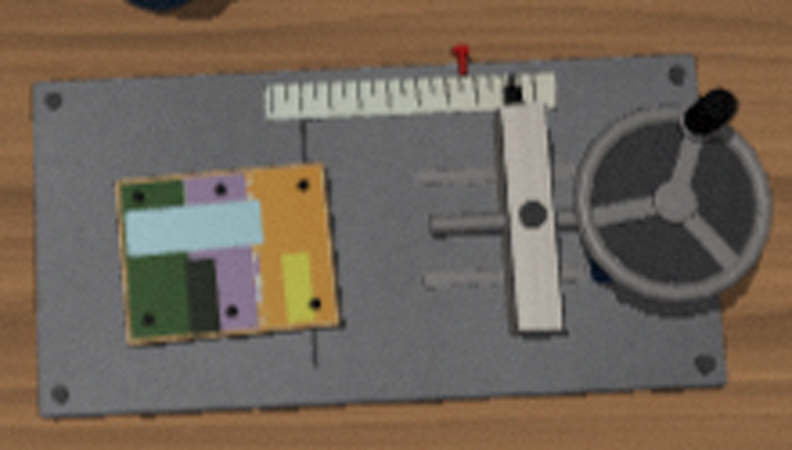

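View pics/c2.png

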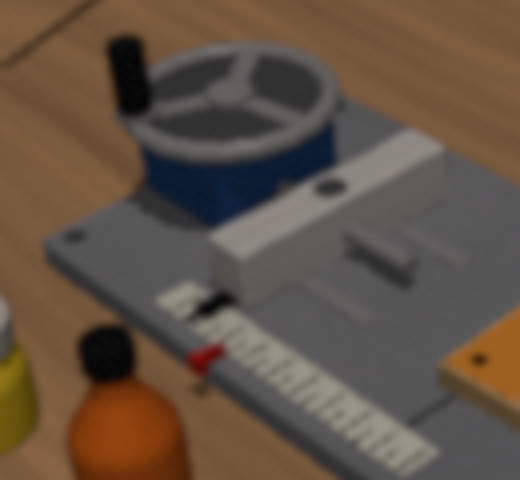

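Top crop: the large board lies on the bed, centre (230,255), with the larger size confirmed. The black knob is at (718,103), the hub at (677,200), the pointer tip at (513,77) and the red marker at (461,65). The scene crop agrees.

```bash
python3 - <<'E'
from h import *
p=snapshot("top"); q=snapshot("scene")
A=lambda x,y:[x/3.6+210-.36,y/3.6+150-.36]
S=lambda x,y:[x/4+160-.375,y/4+140-.375]
print("bed",ray(p,[A(35,84),A(695,57),A(725,383),A(40,416)],.02).round(4).tolist())
print("hub t,s",ray(p,[A(677,200)],.087).round(4),ray(q,[S(231,90)],.087).round(4))
print("knobtop",ray(p,[A(716,103)],.131).round(4),ray(q,[S(126,40)],.131).round(4))
print("pointer",ray(p,[A(513,77)],.024).round(4),ray(q,[S(200,313)],.024).round(4))
print("mark",ray(p,[A(461,73)],.024).round(4),ray(q,[S(222,349)],.024).round(4))
print("board corners",ray(p,[A(117,182),A(322,165),A(340,325),A(130,345)],.035).round(4).tolist())
for i in range(4):
    for c,cn in((p,"t"),(q,"s")):
        o=[]
        for n in("hub","pointer","mark","stop_face"):
            r=pinpoint(c,n); r=[W(c,x["location"]) for x in r if n!="hub" or W(c,x["location"])[1]<-.1]
            o.append(r[0].round(4).tolist() if r else None)
        print(cn,o)
    if i<3: p=snapshot("top"); q=snapshot("scene")
E
```

```text
bed [[0.6511, 0.2586, 0.02], [0.6674, -0.1985, 0.02], [0.4423, -0.2046, 0.02], [0.4251, 0.2511, 0.02]]
hub t,s [[ 0.5546 -0.1591  0.087 ]] [[ 0.554  -0.1546  0.087 ]]
knobtop [[ 0.6066 -0.1731  0.131 ]] [[ 0.6039 -0.1749  0.131 ]]
pointer [[ 0.6527 -0.0701  0.024 ]] [[ 0.6461 -0.0668  0.024 ]]
mark [[ 0.6557 -0.0344  0.024 ]] [[ 0.6554 -0.0333  0.024 ]]
board corners [[0.5791, 0.2001, 0.035], [0.5896, 0.0629, 0.035], [0.4822, 0.0528, 0.035], [0.4703, 0.1907, 0.035]]
t [None, [0.6533, -0.0695, 0.0219], [0.6547, -0.0348, 0.0244], [0.5486, -0.0566, 0.0252]]
s [[0.5556, -0.1536, 0.0883], [0.547, 0.0312, 0.0036], [0.6537, -0.0356, 0.0242], [0.5524, -0.0527, 0.0291]]
t [[0.5566, -0.1549, 0.0911], [0.6547, -0.0678, 0.0266], [0.6566, -0.0365, 0.0224], [0.5515, -0.0577, 0.0271]]
s [[0.553, -0.1561, 0.0827], None, [0.654, -0.0317, 0.0234], [0.553, -0.0548, 0.0295]]
t [[0.5529, -0.1575, 0.0921], None, [0.7436, 0.1784, 0.001], [0.5494, -0.0557, 0.0286]]
s [[0.5542, -0.157, 0.0835], [0.6532, -0.0715, 0.0227], [0.6548, -0.0326, 0.025], [0.5507, -0.0552, 0.0301]]
t [[0.5523, -0.158, 0.0908], [0.6539, -0.0682, 0.024], [0.6538, -0.0369, 0.0242], [0.5495, -0.0588, 0.028]]
s [[0.5535, -0.1574, 0.0865], [0.6526, -0.0685, 0.0218], [0.6526, -0.0336, 0.0235], [0.5511, -0.0525, 0.0301]]
```

Call:
{"method": "play_rows", "body": {"deltas": [1,0,0,0,0,0,0.1555,1,0,0,0,0,0,0.1555,1,-0.04,0.04,0,0,0,0,1,-0.04,0.04,0,0,0,0,1,-0.04,0.04,0,0,0,0,1,-0.04,0.04,0,0,0,0,1,-0.04,0.04,0,0,0,0,1,-0.04,0.04,0,0,0,0,1,-0.04,0.04,0,0,0,0,1,-0.04,0.04,0,0,0,0]}}

```text
clock: 4.75
tool_pos: [0.5221, -0.2544, 0.4051]
ee_rot: [0.0, -0.019, 1.0, -0.0]
ft_force: [0.5, 0.0, 0.1]
grip_width: 1.0
finger_force: 0.0
```

```bash
cat >> h.py <<'E'
from scipy.spatial.transform import Rotation as R
def tool(target=None):
    s=observe(); w,x,y,z=s["ee_rot"]; r=R.from_quat([x,y,z,w]); M=r.as_matrix()
    print("t",round(float(s["clock"]),2),"pos",np.round(s["tool_pos"],4),"x",M[:,0].round(3),"y",M[:,1].round(3),"F",np.round(s["ft_force"],1),"w",round(s["grip_width"],3),"ff",s["finger_force"])
    if target is not None: print("delta tool",(M.T@(np.array(target)-s["tool_pos"])).round(4))
E
python3 -c "
from h import *
tool([.606,-.1745,.404])"
```

```text
t 4.75 pos [ 0.5221 -0.2544  0.4051] x [-0.999 -0.037 -0.001] y [-0.037  0.999 -0.   ] F [0.5 0.  0.1] w 1.0 ff 0.0
delta tool [-0.0868  0.0768  0.0011]
```

Call:
{"method": "play_rows", "body": {"deltas": [1,-0.0434,0.0384,0,0,0,0,1,-0.0434,0.0384,0,0,0,0,1,0,0,0.04,0,0,0,1,0,0,0.04,0,0,0,0,1,0,0,0.03,0,0,0,0,1,0,0,0.017,0,0,0,0]}}

```text
schema error: expected a multiple of 7 numbers
```

Call:
{"method": "play_rows", "body": {"deltas": [1,-0.0434,0.0384,0,0,0,0,1,-0.0434,0.0384,0,0,0,0,1,0,0,0.04,0,0,0,0,1,0,0,0.04,0,0,0,0,1,0,0,0.03,0,0,0,0,1,0,0,0.017,0,0,0,0]}}

```text
schema error: expected a multiple of 7 numbers
```

```bash
python3 -c "
from h import *
p=snapshot('scene'); cv2.imwrite('pics/g1.png',cv2.resize(p['frame'][60:260,120:330],None,fx=2.8,fy=2.8,interpolation=2))
tool([.606,-.1745,.278])"
```

```text
t 4.8 pos [ 0.5259 -0.2508  0.4047] x [-0.999 -0.042 -0.003] y [-0.042  0.999  0.   ] F [3.4 0.8 0. ] w 0.997 ff 0.0
delta tool [-0.0828  0.0729  0.127 ]
```

View pics/g1.png

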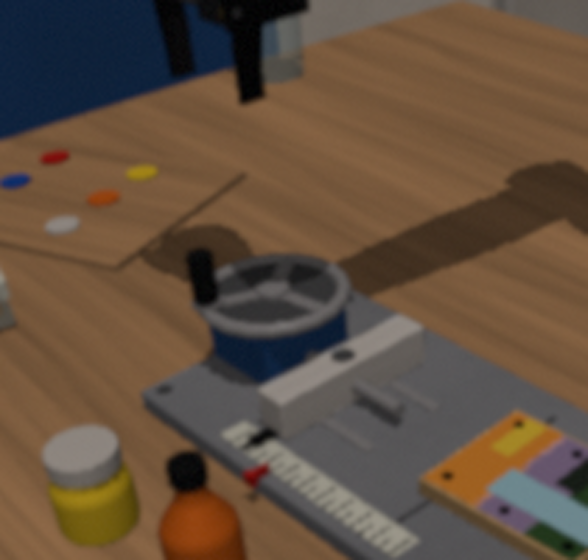

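The picture shows the gripper still high, with the knob at (202,275) and nothing blocking it. The refused call had a miscounted row, so I'll resend it.

Call:
{"method": "play_rows", "body": {"deltas": [1,-0.044,0.039,0,0,0,0,1,-0.044,0.039,0,0,0,0,1,0,0,0,0,0,0,1,0,0,0.04,0,0,0,1,0,0,0.04,0,0,0,1,0,0,0.03,0,0,0,1,0,0,0.016,0,0,0,1,0,0,0,0,0,0]}}

```text
clock: 5.8
tool_pos: [0.6058, -0.1752, 0.2781]
ee_rot: [-0.001, -0.018, 1.0, -0.0]
ft_force: [-0.8, -0.2, 0.3]
grip_width: 1.001
finger_force: 0.0
```

```bash
python3 -c "
from h import *
p=snapshot('scene'); a=cv2.resize(p['frame'][60:260,120:320],None,fx=2,fy=2,interpolation=2)
q=snapshot('top'); b=cv2.resize(q['frame'][130:270,330:470],(400,400),interpolation=2)
cv2.imwrite('pics/g2.png',np.hstack([a,b]))
tool([.606,-.1745,.278])"
```

```text
t 5.9 pos [ 0.6066 -0.1751  0.2801] x [-0.999 -0.037 -0.002] y [-0.037  0.999 -0.001] F [ 0.4 -0.1  1. ] w 0.999 ff 0.0
delta tool [0.0005 0.0006 0.0021]
```

View pics/g2.png

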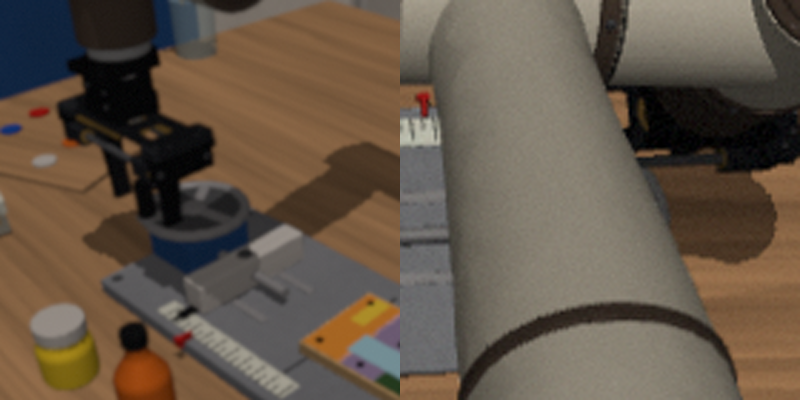

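The scene view shows the fingers at (118,185) and (170,205) straddling the knob at (148,205). Closing now.

Call:
{"method": "play_rows", "body": {"deltas": [0.1,0,0,0,0,0,0,0.1,0,0,0,0,0,0,0.1,0,0,0,0,0,0,0.1,0,0,0,0,0,0,0.1,0,0,0,0,0,0,0.1,0,0,0,0,0,0], "newtons": 25}}

```text
clock: 6.65
tool_pos: [0.6061, -0.1748, 0.2787]
ee_rot: [-0.0, -0.018, 1.0, -0.0]
ft_force: [0.3, -1.0, -0.8]
grip_width: 0.398
finger_force: 0.0
```

Call:
{"method": "play_rows", "body": {"deltas": [0.1,0,0,0,0,0,0,0.1,0,0,0,0,0,0,0.1,0,0,0,0,0,0,0.1,0,0,0,0,0,0], "newtons": 25}}

```text
clock: 7.15
tool_pos: [0.6062, -0.1751, 0.2788]
ee_rot: [0.0, -0.018, 1.0, -0.0]
ft_force: [1.2, -2.4, -1.0]
grip_width: 0.244
finger_force: 25.0
```

Call:
{"method": "play_rows", "body": {"deltas": [0.1,0.0086,-0.0149,0,0,0,0,0.1,0.0128,-0.0115,0,0,0,0,0.1,0.0157,-0.007,0,0,0,0]}}

```text
clock: 7.52
tool_pos: [0.5719, -0.2093, 0.2788]
ee_rot: [0.004, -0.019, 1.0, 0.0]
ft_force: [5.6, 2.3, -3.5]
grip_width: 0.243
finger_force: 25.0
```

Call:
{"method": "play_rows", "body": {"deltas": [0.1,0.0171,-0.0018,0,0,0,0,0.1,0.0168,0.0036,0,0,0,0,0.1,0.0149,0.0086,0,0,0,0]}}

```text
clock: 7.9
tool_pos: [0.5213, -0.202, 0.2788]
ee_rot: [0.001, -0.018, 1.0, -0.001]
ft_force: [4.0, -3.2, -3.9]
grip_width: 0.245
finger_force: 25.0
```

Call:
{"method": "play_rows", "body": {"deltas": [0.1,0.0115,0.0128,0,0,0,0,0.1,0.007,0.0157,0,0,0,0,0.1,0.0018,0.0171,0,0,0,0,0.1,-0.0036,0.0168,0,0,0,0]}}

```text
clock: 8.4
tool_pos: [0.5019, -0.1395, 0.2788]
ee_rot: [0.0, -0.018, 1.0, -0.001]
ft_force: [3.4, -8.3, -6.1]
grip_width: 0.242
finger_force: 25.0
```

```bash
python3 -c "
from h import *
tool()
s=observe(); print(s['moment'])"
```

```text
t 8.4 pos [ 0.5019 -0.1395  0.2788] x [-0.999 -0.037 -0.   ] y [-0.037  0.999 -0.001] F [ 3.4 -8.3 -6.1] w 0.242 ff 24.99587726779282
[-2.28786751 -1.23882629  0.02933184]
```

Call:
{"method": "play_rows", "body": {"deltas": [0.1,-0.0086,0.0149,0,0,0,0,0.1,-0.0128,0.0115,0,0,0,0,0.1,-0.0157,0.007,0,0,0,0,0.1,-0.0171,0.0018,0,0,0,0,0.1,-0.0168,-0.0036,0,0,0,0,0.1,-0.0149,-0.0086,0,0,0,0,0.1,-0.0115,-0.0128,0,0,0,0,0.1,-0.007,-0.0157,0,0,0,0,0.1,-0.0018,-0.0171,0,0,0,0,0.1,0.0036,-0.0168,0,0,0,0]}}

```text
clock: 9.65
tool_pos: [0.6066, -0.1737, 0.2787]
ee_rot: [0.001, -0.019, 1.0, 0.001]
ft_force: [-0.5, 5.9, 0.7]
grip_width: 0.238
finger_force: 25.0
```

Call:
{"method": "play_rows", "body": {"deltas": [0.1,0.0086,-0.0149,0,0,0,0,0.1,0.0128,-0.0115,0,0,0,0,0.1,0.0157,-0.007,0,0,0,0,0.1,0.0171,-0.0018,0,0,0,0,0.1,0.0168,0.0036,0,0,0,0,0.1,0.0149,0.0086,0,0,0,0,0.1,0.0115,0.0128,0,0,0,0,0.1,0.007,0.0157,0,0,0,0,0.1,0.0018,0.0171,0,0,0,0,0.1,-0.0036,0.0168,0,0,0,0]}}

```text
clock: 10.9
tool_pos: [0.5019, -0.1395, 0.2788]
ee_rot: [0.0, -0.018, 1.0, -0.001]
ft_force: [3.8, -7.1, -5.1]
grip_width: 0.243
finger_force: 25.0
```

Call:
{"method": "play_rows", "body": {"deltas": [0.1,-0.0086,0.0149,0,0,0,0,0.1,-0.0128,0.0115,0,0,0,0,0.1,-0.0157,0.007,0,0,0,0,0.1,-0.0171,0.0018,0,0,0,0,0.1,-0.0168,-0.0036,0,0,0,0,0.1,-0.0149,-0.0086,0,0,0,0,0.1,-0.0115,-0.0128,0,0,0,0,0.1,-0.007,-0.0157,0,0,0,0,0.1,-0.0018,-0.0171,0,0,0,0,0.1,0.0036,-0.0168,0,0,0,0]}}

```text
clock: 12.15
tool_pos: [0.6066, -0.1737, 0.2787]
ee_rot: [0.001, -0.019, 1.0, 0.001]
ft_force: [-0.1, 6.6, 2.3]
grip_width: 0.244
finger_force: 25.0
```

```bash
python3 -c "
from h import *
q=snapshot('scene')
tool()
for n in('pointer','mark','stop_face'):
    for r in pinpoint(q,n)[:2]: print(n,round(r['confidence'],2),W(q,r['location']).round(4))"
```

```text
t 12.2 pos [ 0.6061 -0.1755  0.2788] x [-0.999 -0.036 -0.001] y [-0.036  0.999  0.002] F [ 0.4  2.1 -0.2] w 0.245 ff 24.996450478211045
pointer 0.78 [ 0.6538 -0.0485  0.0226]
mark 0.49 [ 0.6541 -0.035   0.0224]
mark 0.4 [ 7.662e-01 -9.240e-02 -6.000e-04]
stop_face 0.96 [ 0.5489 -0.034   0.0299]
stop_face 0.23 [0.5457 0.0311 0.0034]
```

Call:
{"method": "play_rows", "body": {"deltas": [0.1,0.0086,-0.0149,0,0,0,0,0.1,0.0128,-0.0115,0,0,0,0,0.1,0.0157,-0.007,0,0,0,0,0.1,0.0171,-0.0018,0,0,0,0,0.1,0.0168,0.0036,0,0,0,0,0.1,0.0149,0.0086,0,0,0,0,0.1,0.0115,0.0128,0,0,0,0,0.1,0.007,0.0157,0,0,0,0,0.1,0.0018,0.0171,0,0,0,0,0.1,-0.0036,0.0168,0,0,0,0]}}

```text
clock: 13.6
tool_pos: [0.5019, -0.1394, 0.2788]
ee_rot: [0.0, -0.019, 1.0, -0.001]
ft_force: [3.9, -8.0, -6.4]
grip_width: 0.249
finger_force: 25.0
```

Call:
{"method": "play_rows", "body": {"deltas": [0.1,-0.0086,0.0149,0,0,0,0,0.1,-0.0128,0.0115,0,0,0,0,0.1,-0.0157,0.007,0,0,0,0,0.1,-0.0171,0.0018,0,0,0,0,0.1,-0.0168,-0.0036,0,0,0,0,0.1,-0.0149,-0.0086,0,0,0,0,0.1,-0.0115,-0.0128,0,0,0,0,0.1,-0.007,-0.0157,0,0,0,0,0.1,-0.0018,-0.0171,0,0,0,0,0.1,0.0036,-0.0168,0,0,0,0]}}

```text
clock: 14.85
tool_pos: [0.6067, -0.1735, 0.2787]
ee_rot: [0.001, -0.019, 1.0, 0.001]
ft_force: [0.1, 5.9, 2.0]
grip_width: 0.248
finger_force: 25.0
```

```bash
python3 -c "
from h import *
q=snapshot('scene')
tool()
g=np.array([-.037,.999,0])
for i in range(4):
    a=[W(q,r['location']) for r in pinpoint(q,'pointer') if abs(W(q,r['location'])[0]-.654)<.01][:1]
    b=[W(q,r['location']) for r in pinpoint(q,'mark') if abs(W(q,r['location'])[0]-.654)<.01][:1]
    print(a,b, (b[0]-a[0])@g if a and b else '')
    q=snapshot('scene')
f=q['frame'][205:255,180:245]; f=cv2.resize(f,None,fx=10,fy=10,interpolation=2); cv2.imwrite('pics/m1.png',f)
"
```

```text
t 14.9 pos [ 0.6061 -0.1753  0.2788] x [-0.999 -0.036 -0.001] y [-0.036  0.999  0.001] F [ 1.3  1.  -0.8] w 0.245 ff 24.996795868501067
[array([ 0.64882533, -0.03623076,  0.02327504])] [array([ 0.65266688, -0.03212552,  0.0226351 ])] 0.003958995378173885
[array([ 0.65118423, -0.03858402,  0.02201103])] [array([ 0.65191069, -0.03751134,  0.02197096])] 0.0010447291512094333
[] [array([ 0.65413169, -0.03346482,  0.02332108])] 
[array([ 0.64916494, -0.03655904,  0.02014504])] [array([ 0.65367703, -0.03235609,  0.02279764])] 0.0040317941348882325
```

View pics/m1.png

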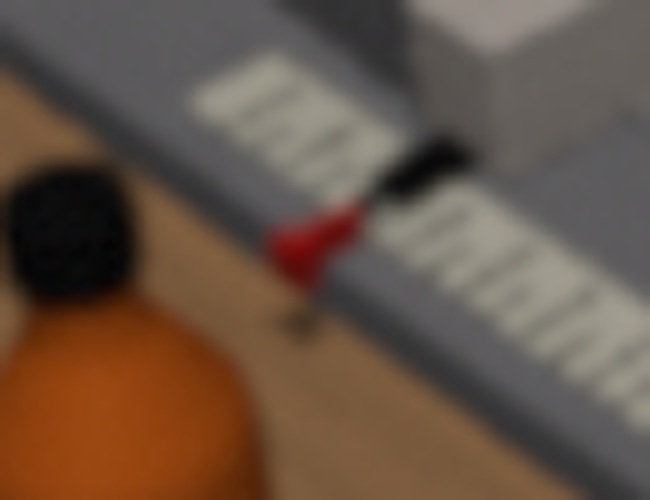

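The crop shows the black pointer tip at about (370,193), just up-left of the red line's end at (360,213). The pointer is a few mm short, so I'll measure it by colour in gauge axes.

```bash
cat > m.py <<'E'
from h import *
def meas(cam="scene",N=6,yaw=.037,plot=False):
    fs=[];q=None
    for i in range(N): q=snapshot(cam); fs.append(q["frame"].astype(float))
    F=np.mean(fs,0)
    # rectify patch in gauge axes at z=.024: 0.25 mm per px, origin at (.654,-.0345)
    gx=np.array([np.cos(yaw),np.sin(yaw),0]); gy=np.array([-np.sin(yaw),np.cos(yaw),0]); o=np.array([.654,-.0345,.024])
    a=np.arange(-.02,.02,.00025); Y,X=np.meshgrid(a,a)   # rows x, cols y
    uv=proj(q,o+X[...,None]*gx+Y[...,None]*gy).astype(np.float32).reshape(X.shape+(2,))
    P=cv2.remap(F.astype(np.float32),uv[...,0],uv[...,1],cv2.INTER_CUBIC)
    b,g,r=P[...,0],P[...,1],P[...,2]
    red=np.clip(r-np.maximum(g,b)-25,0,None); dark=np.clip(40-P.max(2),0,None)
    for i in range(0,160,8):
        s=slice(i,i+8); rr=red[s].sum(0); dd=dark[s].sum(0)
        print(round(a[i]*1e3+1,1),"red",round(rr.sum()), round(1e3*(rr@a)/rr.sum(),2) if rr.sum()>100 else "-","dark",round(dd.sum()),round(1e3*(dd@a)/dd.sum(),2) if dd.sum()>100 else "-")
    return P
if __name__=="__main__":
    P=meas(); cv2.imwrite("pics/r1.png",cv2.resize(np.clip(P,0,255).astype(np.uint8),None,fx=3,fy=3))
E
python3 m.py
```

```text
-19.0 red 0 - dark 5471 -3.11
-17.0 red 0 - dark 5376 -2.77
-15.0 red 0 - dark 4856 -2.46
-13.0 red 0 - dark 4183 -2.33
-11.0 red 0 - dark 2147 -2.29
-9.0 red 0 - dark 137 -2.53
-7.0 red 0 - dark 0 -
-5.0 red 0 - dark 0 -
-3.0 red 537 -3.09 dark 0 -
-1.0 red 4039 -2.48 dark 0 -
1.0 red 8637 -1.74 dark 0 -
3.0 red 13000 -1.12 dark 0 -
5.0 red 16612 -0.85 dark 0 -
7.0 red 18536 -0.86 dark 0 -
9.0 red 20001 -1.01 dark 0 -
11.0 red 23043 -1.31 dark 0 -
13.0 red 27441 -1.46 dark 0 -
15.0 red 30322 -1.05 dark 0 -
17.0 red 29490 0.09 dark 0 -
19.0 red 23177 1.95 dark 0 -
```

View pics/r1.png

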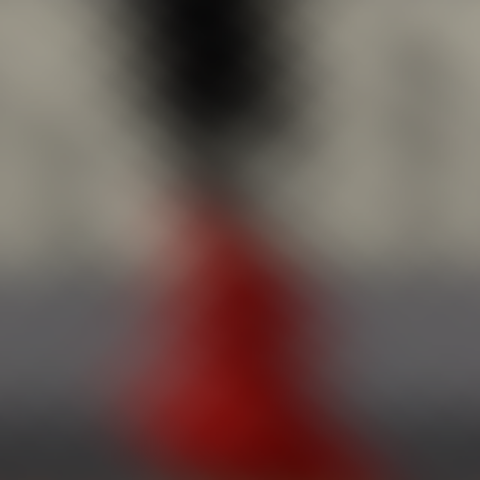

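The scene view is too oblique here: a few mm of height shifts the reading by as much along y. I'll turn to about 33.5 mm, release, retreat and measure from the top camera.

Call:
{"method": "play_rows", "body": {"deltas": [0.1,0.0086,-0.0149,0,0,0,0,0.1,0.0128,-0.0115,0,0,0,0,0.1,0.0157,-0.007,0,0,0,0,0.1,0.0171,-0.0018,0,0,0,0,0.1,0.0168,0.0036,0,0,0,0,0.1,0.0149,0.0086,0,0,0,0,0.1,0.0115,0.0128,0,0,0,0,0.1,0,0,0,0,0,0,0.1,0,0,0,0,0,0]}}

```text
clock: 16.92
tool_pos: [0.5085, -0.188, 0.2787]
ee_rot: [-0.002, -0.018, 1.0, 0.001]
ft_force: [-2.4, 4.0, 2.4]
grip_width: 0.242
finger_force: 25.0
```

Call:
{"method": "play_rows", "body": {"deltas": [0.7,0,0,0,0,0,0,0.7,0,0,0,0,0,0,0.7,0,0,0,0,0,0,0.7,0,0,0,0,0,0,0.7,0,0,-0.04,0,0,0,0.7,0,0,-0.05,0,0,0,0.7,0,-0.055,0,0,0,0,0.7,0,-0.055,0,0,0,0,0.7,0,-0.055,0,0,0,0,0.7,0,-0.055,0,0,0,0]}}

```text
clock: 18.18
tool_pos: [0.5172, -0.4102, 0.3687]
ee_rot: [0.0, -0.018, 1.0, -0.0]
ft_force: [1.7, -0.1, -0.0]
grip_width: 0.7
finger_force: 0.0
```

```bash
cat > m2.py <<'E'
from h import *
import sys
yaw=.037; gy=np.array([-np.sin(yaw),np.cos(yaw),0])
A=[];B=[];F=[]
tool()
for i in range(5):
    q=snapshot('top'); F.append(q['frame'].astype(np.float32))
    near=lambda n:[W(q,r['location']) for r in pinpoint(q,n) if abs(W(q,r['location'])[0]-.654)<.012 and abs(W(q,r['location'])[1]+.035)<.02][:1]
    A+=near('pointer');B+=near('mark')
A=np.array(A);B=np.array(B)
print("pointer",A.mean(0).round(4),len(A),"mark",B.mean(0).round(4),len(B),"gap mm",((B.mean(0)-A.mean(0))@gy*1e3).round(2), (A@gy*1e3).round(1),(B@gy*1e3).round(1))
f=np.mean(F,0).astype(np.uint8)
cv2.imwrite(sys.argv[1],cv2.resize(f[150:200,310:370],None,fx=10,fy=10,interpolation=cv2.INTER_CUBIC))
cv2.imwrite("avg.png",f)
E
python3 m2.py pics/t2.png
```

```text
t 18.18 pos [ 0.5172 -0.4102  0.3687] x [-0.999 -0.037 -0.   ] y [-0.037  0.999 -0.   ] F [ 1.7 -0.1 -0. ] w 0.7 ff 0.0
pointer [ 0.6535 -0.0343  0.0254] 5 mark [ 0.6561 -0.0351  0.0226] 5 gap mm -0.96 [-60.7 -59.1 -56.6 -58.4 -57.2] [-59.6 -57.6 -60.2 -59.8 -59.6]
```

View pics/t2.png

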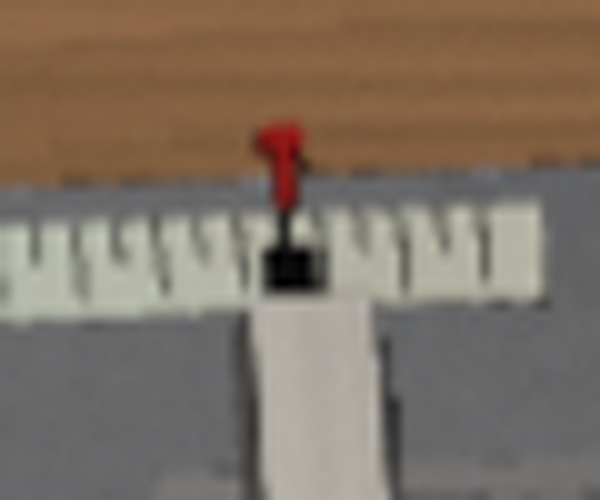

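The top crop shows the pointer's thin tip at (285,232) and the red line at (286,185), almost in line. I'll measure the residual to sub-pixel.

```bash
cat > m3.py <<'E'
from h import *
q=snapshot("top"); F=np.mean([snapshot("top")["frame"].astype(np.float32) for i in range(6)],0)
yaw=.037; gx=np.array([np.cos(yaw),np.sin(yaw),0]); gy=np.array([-np.sin(yaw),np.cos(yaw),0]); o=np.array([.654,-.0345,.024])
a=np.arange(-.02,.025,.0005); b=np.arange(-.012,.012,.0005); Y,X=np.meshgrid(b,a)
uv=proj(q,o+X[...,None]*gx+Y[...,None]*gy).astype(np.float32).reshape(X.shape+(2,))
P=cv2.remap(F,uv[...,0],uv[...,1],cv2.INTER_CUBIC)
red=np.clip(P[...,2]-P[...,:2].max(2)-20,0,None); dark=np.clip(75-P.max(2),0,None)
red[:,abs(b)>.006]=0; dark[:,abs(b)>.006]=0
for i in range(0,len(a),4):
    r=red[i:i+4].sum(0); d=dark[i:i+4].sum(0)
    print(round(a[i]*1e3+.75,1),"red",int(r.sum()),round(1e3*(r@b)/max(r.sum(),1),2),"dark",int(d.sum()),round(1e3*(d@b)/max(d.sum(),1),2))
m=cv2.inRange(q["frame"],0,255)
E
python3 m3.py
```

```text
-19.2 red 0 0.0 dark 4105 -1.08
-17.2 red 0 0.0 dark 5477 -0.75
-15.2 red 0 0.0 dark 5107 -0.74
-13.2 red 0 0.0 dark 5463 -0.76
-11.2 red 0 0.0 dark 4878 -0.63
-9.2 red 0 0.0 dark 1549 0.1
-7.2 red 0 0.0 dark 513 0.07
-5.2 red 0 0.0 dark 346 -0.05
-3.2 red 0 0.0 dark 485 -0.12
-1.2 red 1 -0.5 dark 447 -0.41
0.8 red 709 -0.66 dark 45 -0.94
2.8 red 2213 -0.99 dark 0 0.0
4.8 red 3005 -1.23 dark 0 0.0
6.8 red 2981 -1.31 dark 0 0.0
8.8 red 3290 -1.18 dark 12 -5.84
10.8 red 3934 -0.92 dark 61 -5.8
12.8 red 4322 -0.8 dark 6 -5.78
14.8 red 5059 -0.84 dark 0 0.0
16.8 red 6891 -0.85 dark 0 0.0
18.8 red 8215 -0.82 dark 0 0.0
20.8 red 6607 -0.86 dark 0 0.0
22.8 red 3557 -0.97 dark 0 0.0
24.8 red 1115 -0.83 dark 0 0.0
```

Both the pixel and network readings, early and late, say the pointer overshot by about 0.6 mm. I'll regrasp and turn back about 20°.

Call:
{"method": "play_rows", "body": {"deltas": [0.7,0,0.055,0,0,0,0,0.7,0,0.055,0,0,0,0,0.7,0,0.055,0,0,0,0,0.7,0,0.055,0,0,0,0,0.7,0,0,0,0,0,0,0.7,0,0,0.05,0,0,0,0.7,0,0,0.04,0,0,0,0.1,0,0,0,0,0,0,0.1,0,0,0,0,0,0,0.1,0,0,0,0,0,0]}}

```text
clock: 20.52
tool_pos: [0.5099, -0.189, 0.2807]
ee_rot: [0.002, -0.018, 1.0, -0.0]
ft_force: [-0.2, 0.3, 0.3]
grip_width: 0.441
finger_force: 0.0
```

Call:
{"method": "play_rows", "body": {"deltas": [0.1,0,0,0,0,0,0,0.1,0,0,0,0,0,0,0.1,0,0,0,0,0,0,0.1,0,0,0,0,0,0,0.1,0,0,0,0,0,0]}}

```text
clock: 21.15
tool_pos: [0.5095, -0.1883, 0.2797]
ee_rot: [0.001, -0.019, 1.0, -0.0]
ft_force: [-1.3, 3.0, 5.0]
grip_width: 0.246
finger_force: 25.0
```

Gripped. Turning back 20°, then releasing, retreating and looking again.

Call:
{"method": "play_rows", "body": {"deltas": [0.1,-0.0058,-0.0078,0,0,0,0,0.1,-0.0072,-0.0062,0,0,0,0,0.1,0,0,0,0,0,0,0.1,0,0,0,0,0,0]}}

```text
clock: 21.65
tool_pos: [0.5231, -0.2023, 0.2797]
ee_rot: [0.001, -0.019, 1.0, -0.0]
ft_force: [-0.5, 0.5, 5.2]
grip_width: 0.248
finger_force: 25.0
```

Call:
{"method": "play_rows", "body": {"deltas": [0.7,0,0,0,0,0,0,0.7,0,0,0,0,0,0,0.7,0,0,0,0,0,0,0.7,0,0,0,0,0,0,0.7,0,0,-0.04,0,0,0,0.7,0,0,-0.05,0,0,0,0.7,0,-0.055,0,0,0,0,0.7,0,-0.055,0,0,0,0,0.7,0,-0.055,0,0,0,0,0.7,0,-0.055,0,0,0,0]}}

```text
clock: 22.9
tool_pos: [0.5307, -0.4236, 0.3686]
ee_rot: [-0.0, -0.019, 1.0, 0.0]
ft_force: [0.7, -1.1, 0.1]
grip_width: 0.701
finger_force: 0.0
```

```bash
python3 m2.py pics/t3.png; python3 m3.py | sed -n 2,12p
python3 - <<'E'
from h import *
q=snapshot("top")
d=[x for x in silhouettes(q,"board_centre") if x["mask"][220,272]][0]
v,u=np.nonzero(d["mask"]); box=cv2.boxPoints(cv2.minAreaRect(np.c_[u,v].astype(np.float32)))
print(ray(q,box,.035).round(4).tolist())
for n in("board_centre","board_edge"):
    for r in pinpoint(q,n): print(n,r["confidence"],W(q,r["location"]).round(4))
E
```

```text
t 22.9 pos [ 0.5307 -0.4236  0.3686] x [-0.999 -0.037  0.   ] y [-0.037  0.999  0.   ] F [ 0.7 -1.1  0.1] w 0.701 ff 0.0
pointer [ 0.6522 -0.0355  0.0245] 5 mark [ 0.6563 -0.0355  0.0245] 5 gap mm -0.21 [-63.6 -60.2 -55.9 -60.  -58.2] [-59.9 -61.8 -59.  -57.6 -60.5]
-17.2 red 0 0.0 dark 5113 -1.27
-15.2 red 0 0.0 dark 4661 -1.4
-13.2 red 0 0.0 dark 4824 -1.46
-11.2 red 0 0.0 dark 4570 -1.24
-9.2 red 0 0.0 dark 2228 -0.88
-7.2 red 0 0.0 dark 1101 -1.06
-5.2 red 0 0.0 dark 626 -0.85
-3.2 red 0 0.0 dark 539 -0.52
-1.2 red 2 -0.44 dark 521 -0.73
0.8 red 721 -0.63 dark 66 -1.33
2.8 red 2253 -1.0 dark 0 0.0
[[0.5803, 0.2061, 0.035], [0.594, 0.0607, 0.035], [0.4788, 0.0513, 0.035], [0.4658, 0.1937, 0.035]]
board_centre 0.96 [0.5276 0.1303 0.0282]
board_centre 0.94 [0.5897 0.3959 0.0025]
board_centre 0.9 [0.3249 0.1325 0.0071]
board_centre 0.57 [ 0.7427  0.1758 -0.0008]
board_centre 0.31 [ 0.6556 -0.0345  0.0257]
board_edge 0.95 [0.5346 0.0558 0.0266]
board_edge 0.7 [0.6379 0.4028 0.0107]
board_edge 0.57 [0.3274 0.0817 0.0088]
board_edge 0.2 [0.7586 0.0409 0.0022]
```

The pointer tip is within about 0.3 mm of the mark. Now I'll shut the gripper and go beyond the board's far edge.

Call:
{"method": "play_rows", "body": {"deltas": [0,-0.00125,0.0562,0,0,0,0,0,-0.00125,0.0562,0,0,0,0,0,-0.00125,0.0562,0,0,0,0,0,-0.00125,0.0562,0,0,0,0,0,-0.00125,0.0562,0,0,0,0,0,-0.00125,0.0562,0,0,0,0,0,-0.00125,0.0562,0,0,0,0,0,-0.00125,0.0562,0,0,0,0,0,-0.00125,0.0562,0,0,0,0,0,-0.00125,0.0562,0,0,0,0]}}

```text
clock: 25.45
tool_pos: [0.5223, 0.142, 0.3692]
ee_rot: [0.0, -0.019, 1.0, 0.0]
ft_force: [-0.3, -1.1, 1.1]
grip_width: 0.009
finger_force: 0.0
```

Call:
{"method": "play_rows", "body": {"deltas": [0,-0.00125,0.0562,0,0,0,0,0,-0.00125,0.0562,0,0,0,0,0,0,0,0,0,0,0,0,0,0,0.05,0,0,0,0,0,0,0.05,0,0,0,0,0,0,0,0,0,0]}}

```text
clock: 26.2
tool_pos: [0.5199, 0.2509, 0.2654]
ee_rot: [-0.004, -0.018, 1.0, -0.003]
ft_force: [0.5, 0.1, 0.6]
grip_width: 0.004
finger_force: 0.0
```

```bash
python3 -c "
from h import *
tool([.521,.25,.208])"
```

```text
t 26.2 pos [0.5199 0.2509 0.2654] x [-0.999 -0.035  0.008] y [-0.035  0.999 -0.006] F [0.5 0.1 0.6] w 0.004 ff 0.0
delta tool [-0.0015 -0.0006  0.0574]
```

Call:
{"method": "play_rows", "body": {"deltas": [0,0,0,0.04,0,0,0,0,0,0,0.02,0,0,0,0,0,0,0,0,0,0,0,0,-0.015,0,0,0,0,0,0,-0.01,0,0,0,0,0,0,-0.006,0,0,0,0,0,0,-0.006,0,0,0,0,0,0,-0.006,0,0,0,0]}}

```text
clock: 27.2
tool_pos: [0.5226, 0.2092, 0.2089]
ee_rot: [0.0, -0.018, 1.0, 0.0]
ft_force: [0.4, 0.0, -0.1]
grip_width: -0.001
finger_force: 0.0
```

Call:
{"method": "play_rows", "body": {"deltas": [0,0,-0.006,0,0,0,0,0,0,-0.006,0,0,0,0,0,0,-0.006,0,0,0,0,0,0,-0.006,0,0,0,0,0,0,-0.006,0,0,0,0,0,0,-0.006,0,0,0,0,0,0,-0.006,0,0,0,0,0,0,-0.006,0,0,0,0]}}

```text
clock: 28.2
tool_pos: [0.5243, 0.1612, 0.2088]
ee_rot: [-0.0, -0.018, 1.0, -0.0]
ft_force: [0.3, 0.9, 0.2]
grip_width: 0.006
finger_force: 0.2
```

```bash
python3 -c "
from h import *
tool()
q=snapshot('scene')
cv2.imwrite('pics/p1.png',cv2.resize(q['frame'][150:300,170:400],None,fx=3.4,fy=3.4,interpolation=2))
"
```

```text
t 28.2 pos [0.5243 0.1612 0.2088] x [-0.999 -0.037  0.   ] y [-0.037  0.999 -0.   ] F [0.3 0.9 0.2] w 0.006 ff 0.18885676749050617
```

View pics/p1.png

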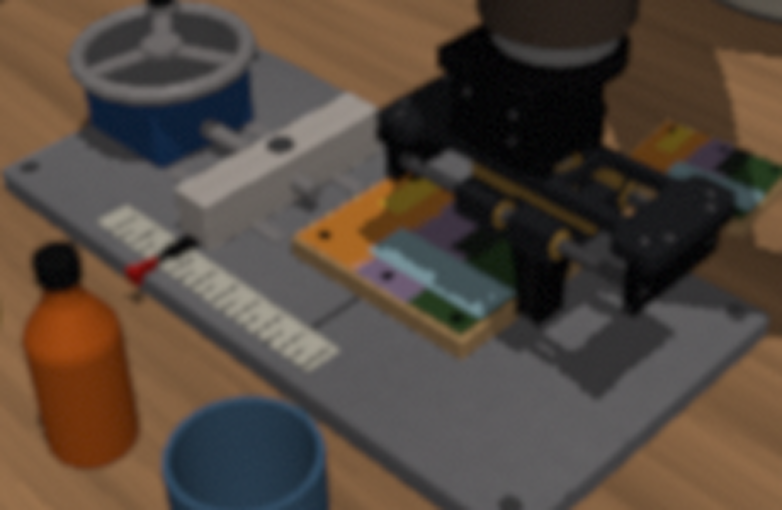

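The finger at (540,270) is pushing the middle of the far edge, and the board's near edge is approaching the stop. That was the 10th and last picture, so I'll continue by force.

Call:
{"method": "play_rows", "body": {"deltas": [0,0,-0.005,0,0,0,0,0,0,-0.005,0,0,0,0,0,0,-0.005,0,0,0,0,0,0,-0.004,0,0,0,0]}}

```text
clock: 28.75
tool_pos: [0.525, 0.1423, 0.2087]
ee_rot: [-0.0, -0.018, 1.0, -0.0]
ft_force: [-0.7, 0.5, 0.1]
grip_width: 0.006
finger_force: 0.2
```

Call:
{"method": "play_rows", "body": {"deltas": [0,0,-0.002,0,0,0,0,0,0,-0.002,0,0,0,0]}}

```text
clock: 29.0
tool_pos: [0.5251, 0.1385, 0.2087]
ee_rot: [-0.0, -0.018, 1.0, -0.0]
ft_force: [-0.7, -0.8, -0.3]
grip_width: 0.007
finger_force: 0.2
```

Call:
{"method": "play_rows", "body": {"deltas": [0,0,-0.001,0,0,0,0,0,0,-0.001,0,0,0,0]}}

```text
clock: 29.25
tool_pos: [0.5252, 0.1366, 0.2087]
ee_rot: [0.0, -0.018, 1.0, 0.0]
ft_force: [0.3, 0.3, -0.8]
grip_width: 0.008
finger_force: 0.2
```

Call:
{"method": "play_rows", "body": {"deltas": [0,0,-0.001,0,0,0,0,0,0,-0.001,0,0,0,0,0,0,-0.001,0,0,0,0]}}

```text
clock: 29.62
tool_pos: [0.5253, 0.1336, 0.2087]
ee_rot: [-0.0, -0.018, 1.0, 0.0]
ft_force: [0.2, 0.2, 0.5]
grip_width: 0.003
finger_force: 0.2
```

Call:
{"method": "play_rows", "body": {"deltas": [0,0,-0.001,0,0,0,0,0,0,-0.001,0,0,0,0]}}

```text
clock: 29.88
tool_pos: [0.5254, 0.1316, 0.2087]
ee_rot: [-0.0, -0.018, 1.0, -0.0]
ft_force: [0.4, 0.1, -0.5]
grip_width: 0.004
finger_force: 0.2
```

```bash
cat > b.py <<'E'
from h import *
tool()
q=snapshot("scene")
gy=np.array([-.037,.999,0])
for n in("board_edge","board_centre","stop_face","pointer","mark"):
    for r in pinpoint(q,n)[:2]: w=W(q,r["location"]); print(n,round(r["confidence"],2),w.round(4),"gy",(w@gy).round(4))
E
python3 b.py
```

```text
t 29.88 pos [0.5254 0.1316 0.2087] x [-0.999 -0.037  0.   ] y [-0.037  0.999 -0.   ] F [ 0.4  0.1 -0.5] w 0.004 ff 0.1672371570020914
board_edge 0.64 [0.3303 0.0811 0.006 ] gy 0.0688
board_edge 0.58 [0.6372 0.399  0.007 ] gy 0.3751
board_centre 0.73 [0.5282 0.053  0.0251] gy 0.0334
board_centre 0.68 [0.3247 0.127  0.0033] gy 0.1148
stop_face 0.67 [ 0.5493 -0.0185  0.0282] gy -0.0388
pointer 0.89 [ 0.6487 -0.0368  0.0239] gy -0.0607
mark 0.58 [ 0.6533 -0.0343  0.0209] gy -0.0584
```

Call:
{"method": "play_rows", "body": {"deltas": [0,0,-0.001,0,0,0,0,0,0,-0.001,0,0,0,0]}}

```text
clock: 30.42
tool_pos: [0.5255, 0.1296, 0.2087]
ee_rot: [0.0, -0.018, 1.0, 0.0]
ft_force: [-0.1, -0.5, -0.3]
grip_width: 0.008
finger_force: 0.2
```

Call:
{"method": "play_rows", "body": {"deltas": [0,0,-0.001,0,0,0,0,0,0,-0.001,0,0,0,0]}}

```text
clock: 30.68
tool_pos: [0.5255, 0.1275, 0.2088]
ee_rot: [0.0, -0.018, 1.0, 0.0]
ft_force: [-0.1, -0.0, 0.4]
grip_width: 0.003
finger_force: 0.2
```

Call:
{"method": "play_rows", "body": {"deltas": [0,0,-0.001,0,0,0,0]}}

```text
clock: 30.8
tool_pos: [0.5256, 0.1266, 0.2088]
ee_rot: [0.0, -0.018, 1.0, 0.0]
ft_force: [1.1, -0.4, -0.0]
grip_width: 0.004
finger_force: 0.2
```

Call:
{"method": "play_rows", "body": {"deltas": [0,0,-0.001,0,0,0,0]}}

```text
clock: 30.92
tool_pos: [0.5256, 0.1256, 0.2088]
ee_rot: [0.0, -0.018, 1.0, 0.0]
ft_force: [-0.5, 0.5, 0.8]
grip_width: 0.004
finger_force: 0.2
```

Call:
{"method": "play_rows", "body": {"deltas": [0,0,-0.001,0,0,0,0]}}

```text
clock: 31.05
tool_pos: [0.5257, 0.1246, 0.2088]
ee_rot: [0.0, -0.018, 1.0, 0.0]
ft_force: [0.1, -0.3, 0.2]
grip_width: 0.004
finger_force: 0.2
```

Call:
{"method": "play_rows", "body": {"deltas": [0,0,-0.001,0,0,0,0]}}

```text
clock: 31.18
tool_pos: [0.5257, 0.1239, 0.2088]
ee_rot: [0.0, -0.018, 1.0, 0.0]
ft_force: [-2.3, 5.2, 0.8]
grip_width: 0.002
finger_force: 2.3
```

Call:
{"method": "play_rows", "body": {"deltas": [0,0,-0.001,0,0,0,0]}}

```text
clock: 31.3
tool_pos: [0.5258, 0.1235, 0.2088]
ee_rot: [0.001, -0.018, 1.0, 0.001]
ft_force: [-2.5, 7.1, 0.6]
grip_width: 0.009
finger_force: 4.1
```

The contact force has risen to 7 N, so the board is against the stop. Hold briefly, then back off, lift and check.

Call:
{"method": "play_rows", "body": {"deltas": [0,0,0,0,0,0,0,0,0,0,0,0,0,0]}}

```text
clock: 31.55
tool_pos: [0.5258, 0.1236, 0.2088]
ee_rot: [0.001, -0.018, 1.0, 0.001]
ft_force: [-1.5, 5.7, -0.5]
grip_width: 0.005
finger_force: 2.9
```

Call:
{"method": "play_rows", "body": {"deltas": [0,0,0.002,0,0,0,0,0,0,0.01,0,0,0,0,0,0,0.03,0,0,0,0,0,0,0.04,0,0,0,0,0,0,0,-0.05,0,0,0,0,0,0,-0.06,0,0,0,0,0,0.05,-0.03,0,0,0,0,0,0.055,0,0,0,0,0,0,0.055,0,0,0,0,0,0,0.055,0,0,0,0]}}

```text
clock: 32.8
tool_pos: [0.5143, 0.4212, 0.3489]
ee_rot: [0.0, -0.018, 1.0, -0.0]
ft_force: [0.7, 0.4, 0.1]
grip_width: 0.006
finger_force: 0.0
```

```bash
cat > e.py <<'E'
from h import *
tool()
yaw=.037; gx=np.array([np.cos(yaw),np.sin(yaw),0]); gy=np.array([-np.sin(yaw),np.cos(yaw),0])
for cam in("top","scene"):
    q=snapshot(cam); N=cv2.cvtColor(q["frame"],6)
    for n in("board_edge","board_centre","stop_face","pointer","mark","paint_bottle","water_mug","paint_jar"):
        for r in pinpoint(q,n)[:1]: w=W(q,r["location"]); print(cam,n,round(r["confidence"],2),w.round(4),"gy",(w@gy).round(4))
# sample gap: rectified intensity profile along gy at bed-level / board-top level for several gx (top camera)
F=np.mean([snapshot("top")["frame"].astype(np.float32) for i in range(4)],0); q=snapshot("top")
o=np.array([.527,.0525,.035])
b=np.arange(-.086,.086,.001)
for dx in(-.05,-.04,-.03,-.015,0,.015,.03,.04,.05):
    P=o+dx*gx+b[:,None]*gy; uv=proj(q,P).astype(np.float32)
    c=cv2.remap(F,uv[:,:1],uv[:,1:],cv2.INTER_LINEAR)[:,0]
    sat=c.max(1)-c.min(1); m=sat>40
    # near edge
    i=np.nonzero(m)[0]; print(dx,"near",round(b[i[0]]*1e3,1),"far",round(b[i[-1]]*1e3,1),[int(x) for x in c.mean(1)[2:26:2]])
E
python3 e.py; python3 m3.py | sed -n 2,14p
```

```text
t 32.8 pos [0.5143 0.4212 0.3489] x [-0.999 -0.037 -0.   ] y [-0.037  0.999 -0.   ] F [0.7 0.4 0.1] w 0.006 ff 0.0
top board_edge 0.93 [0.3315 0.0822 0.0082] gy 0.0699
top board_centre 0.81 [0.3236 0.1346 0.0077] gy 0.1225
top pointer 0.78 [ 0.6507 -0.0357  0.0223] gy -0.0598
top mark 0.6 [ 0.6549 -0.0331  0.0229] gy -0.0573
top paint_bottle 0.56 [0.7576 0.0442 0.    ] gy 0.0162
top water_mug 0.56 [ 0.744   0.1768 -0.0008] gy 0.1491
top paint_jar 0.78 [ 0.7677 -0.0953  0.0026] gy -0.1236
scene board_edge 0.93 [0.6349 0.3996 0.0088] gy 0.3758
scene board_centre 0.92 [0.5884 0.3999 0.0052] gy 0.3779
scene stop_face 0.62 [ 0.5489 -0.0203  0.0296] gy -0.0406
scene pointer 0.96 [ 0.651  -0.0347  0.0221] gy -0.0587
scene mark 0.52 [ 0.6552 -0.0337  0.025 ] gy -0.0579
scene paint_bottle 0.78 [0.755  0.0438 0.    ] gy 0.0159
scene water_mug 0.75 [ 0.7421  0.1781 -0.0016] gy 0.1505
scene paint_jar 0.8 [ 7.657e-01 -9.130e-02 -7.000e-04] gy -0.1196
-0.05 near -77.0 far 61.0 [181, 139, 88, 88, 114, 123, 124, 123, 121, 118, 119, 115]
-0.04 near -77.0 far 62.0 [184, 149, 105, 95, 116, 128, 127, 12
[... 304 characters left out ...]
, 142, 84, 82, 100, 100, 98, 96, 91, 95, 94, 99]
0.03 near -77.0 far 61.0 [184, 159, 109, 98, 118, 127, 126, 126, 126, 126, 126, 126]
0.04 near -77.0 far 62.0 [181, 160, 72, 76, 111, 132, 126, 125, 123, 109, 93, 87]
0.05 near -77.0 far 62.0 [181, 143, 87, 87, 135, 130, 125, 125, 123, 117, 114, 113]
-17.2 red 0 0.0 dark 4982 -1.31
-15.2 red 0 0.0 dark 4420 -1.42
-13.2 red 0 0.0 dark 4618 -1.48
-11.2 red 0 0.0 dark 4425 -1.29
-9.2 red 0 0.0 dark 2038 -0.85
-7.2 red 0 0.0 dark 960 -1.06
-5.2 red 0 0.0 dark 529 -0.84
-3.2 red 0 0.0 dark 457 -0.51
-1.2 red 2 -0.47 dark 441 -0.7
0.8 red 824 -0.63 dark 33 -1.14
2.8 red 2474 -0.99 dark 0 0.0
4.8 red 3327 -1.23 dark 0 0.0
6.8 red 3276 -1.3 dark 0 0.0
```

The board's edges run parallel to the gauge at every sampled position, its near edge sits at the stop face, and the pointer hasn't moved. Bottle, mug and jar are where they were, so I'm handing in.

```bash
python3 -c "
from cell import *
print(hand_in())"
```

```text
the job is handed in; nothing more can be done
None
```

The job is handed in: the stop's pointer reads within about 0.5 mm of the red mark, the board lies flush and square against the stop, the arm is clear, and the bottle, mug and jar were not disturbed.

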